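Zero the pull gauge and hold it at the set flag

ROBOT

A 6-joint arm with a two-finger parallel gripper is mounted at the origin on a cart in front of the work surface, level with it; the furniture and walls round the work are solid. World frame = base frame: x ahead of the robot, y to its left, z up, the work surface at z = 0. Lengths are in m, angles in rad, forces in N, time in s.
With the tool pointing down it reaches from about 0.275 to 0.825 m from the base axis. Payload 4.9 kg.
Tool frame: the origin (TCP) lies midway between the tips of the shut fingers; the grasp point (between the pads) lies 19 mm behind it (bot.grip_depth is the distance from the TCP to the grasp point, in m); y points along the fingers, x is the direction in which the jaws open and shut, and the axes are right-handed (so a half turn about y gives the same grasp; the last joint's range is limited). The gripper opens to 85 mm and grips with 20 to 120 N. Pads are 22 mm wide; open, the fingers measure 114 mm over their backs; the gripper's body (76 mm by 85 mm) begins 54 mm behind the grasp point. The pads swing forward as they close: fully open they stand 13 mm farther back than shut.
Start: joints at [1.015, 0.326, -0.193, 1.052, 0, 1.437], TCP at [0.225, 0.502, 0.231] pointing down, gripper open.
Joint ranges: [-2.65, 2.65], [-0.97, 1.79], [-1.3, 1.35], [-1.93, 2.1], [-1.47, 1.37], [-3.14, 3.14]. Speed limits (rad/s): [2.57, 2.57, 3.14, 3.14, 3.14, 3.14].

INTERFACE

Orientations are given as a unit quaternion [w, x, y, z].
In Python, from cell import bot gives the robot as it stands. Calls block until the motion is done:
- bot.move_pose(position, orientation): joint-space move of the TCP to a pose.
- bot.move_linear(position, speed=0.15, rotation=None, until_force=None): straight line of the TCP; rotation=None keeps the orientation; speed is the mean speed in m/s. With until_force (N) it stops when the force on the tool has changed by that much, and returns True; else False.
- bot.goto_joints(angles): joint-space move.
- bot.set_gripper(opening, grasp_force=None): opening from 0.0 (shut) to 1.0 (fully open); grasp_force is the grip in N (None keeps the last); returns when the fingers have stopped.
- bot.wait(seconds).
- bot.solve_ik(position, orientation): joint angles nearest the present ones, or None.
- bot.camera(name): name is "scene" or "top" or "wrist"; returns the picture (400x640x3 uint8, red, green, blue); there is no depth.
- bot.calibration(name): a dict with "mtx" (3x3 intrinsics, pixels), "extrinsics" (4x4, takes a point from world to camera coordinates); the wrist camera has in their place "hand_eye" (4x4, takes a point from camera to tool coordinates, whose origin is the TCP and whose axes are the tool frame's). Camera axes: x right, y down, z forward; pixel columns grow to the right and rows downward; lengths in m; the calibration is good to about 2 mm. The wrist camera is an equidistant fisheye: a pixel r from the principal point sees the ray r / f radians off the axis. A picture is of the moment at which its call begins: read the wrist's pose just before it. calibration takes no time and is no camera call.
A pose or a line that the arm cannot do raises bot.PlanningError and nothing moves.
- bot.close_job(): hands the job in, once; it reports no verdict.
Trained networks look in the newest picture that a camera, given by its name, has taken for a name from the list of things; names that differ only in an ending like _2 or _b are one class to them, and where a whole thing is asked for, a point or a joint stands for the part that bears it (a point fixed in the world has none). Each returns a list of dicts, best first, with "confidence" (0 to 1); they miss things now and then, are a little off and sometimes report something else, mostly with a low value. They report only what shows in the picture. A call takes as long as a camera call. They do not tell look-alikes from the thing itself.
- bot.search_frame(camera, thing): "bbox" ([left, top, width, height] in pixels, round what is visible of it).
Readings, each from a call of its own:
- bot.read_clock(): time.
- bot.read_joint_positions(): joint angles.
- bot.read_joint_vel(): joint speeds.
- bot.read_joint_efforts(): joint torques, N m.
- bot.read_position(): TCP position.
- bot.read_tool_rot(): TCP orientation.
- bot.read_ft_force(): force on the tool from outside, world axes, zero at the start.
- bot.read_moment(): the same for the moment, N m.
- bot.read_gripper_width(): opening from 0.0 (shut) to 1.0 (fully open).
Only numpy, scipy, OpenCV 4.12 (cv2) and the standard library are available. Lean on these libraries where they do the work, as an engineer would, in place of code of your own. Each camera call takes 0.05 s, during which the arm holds its last target. There are 200 camera calls.

TASK

Do the daily check of the bench pull gauge: with its handle at rest, take the stylus from its stand, press the recessed zero button fully down with the stylus tip, and put the stylus back upright, fully seated in its stand. Then pull the spring-return handle out until its pointer stands level with the set flag on the scale, and finish while still holding it there with the gripper, steady. Do not touch the button with the fingers, do not shift the set flag, and leave the bottle and the vial beside the gauge standing where they are.

Things in the scene. Friction and masses are not known exactly. Their poses are not given: they have to be found in the camera images.
- gauge: Bench pull gauge, fixed: base plate 255 x 150 x 10 mm, white housing 100 x 110 mm, 80 mm high, dial on top. Origin on the worktop under the housing's centre; x level, from handle to housing (handle is pulled to -x), y left, z up. Housing front at x = -50 mm. White scale rail, top at 36 mm, at x = -50 to -200, y = 45 to 67 mm, a line every 10 mm from the home line (x = -115) on.
- pull_slide (a joint): How far the handle is pulled out, m: 0 at rest (the spring drives it back there), up to 0.085. The spring pulls back with about 4 N at 0 and 11 N at 0.07.
- pull_handle: Black upright paddle on the slide: 14 mm thick along the gauge's x, 56 mm wide along y, 52 to 98 mm above the worktop, on a 22 mm wide stem down to a level 10 mm rod at 42 mm height. Axes as the gauge's; origin on the rod's axis, at rest 65 mm in front of the housing. A thin dark pointer arm reaches from the stem to the left over the scale, 40 mm above the worktop.
- handle_grip (a point): Point in the middle of the upper part of the paddle, 80 mm above the worktop and 18 mm below the paddle's top: pinch it here from above, fingers in front of and behind the paddle (14 mm).
- pointer_tip (a point): Tip of the pointer on the slide, 58 mm left of the handle's middle. It moves with the handle.
- flag_tip (a point): Tip of the set flag: a small dark steel clamp (12 mm long along the scale) on the outer, left edge of the scale rail, with a 4 mm thin finger that points at the scale. The pointer is level with the flag when both tips have the same x in the gauge's frame.
- set_flag (a joint): Where the flag stands, m from the home line: the handle is level with the flag when joint pull_slide has this value. Between 0.035 and 0.07; it differs from day to day and must not be shifted.
- button_top (a point): Middle of the top of the round grey zero button (14 mm across), which lies 10 mm deep in a 17 mm hole in the housing's top (right front part of the top): 70 mm above the worktop when up.
- zero_cap: The cap of that zero button. Origin at the middle of its top, z up.
- zero_button (a joint): How far the zero button is pressed, m: 0 up, 0.006 fully down, which takes about 5 N; it springs back.
- stylus: The stylus, 130 mm long, about 40 g, loose, standing tip down in its stand. Origin at its tip, z along it to the handle's end. From the tip: 6 mm thick for 18 mm, cone to 14 mm thick at 30 mm, then a black collar (26 mm across, 45 to 51 mm from the tip), then a round aluminium handle 16 mm thick.
- stylus_center (a point): Point on the stylus's axis in the middle of its handle, 90 mm from the tip: grasp it here, 16 mm thick. 100 mm above the worktop while the stylus is seated in its stand.
- stylus_tip (a point): The tip of the stylus. 10 mm above the worktop while seated.
- stylus_stand: Grey block, 60 x 60 x 55 mm high, fixed, to the left or right of the gauge; origin at the centre of its underside, z up. In the middle of its top an upright hole, 20 mm across, 50 mm deep. The stylus hangs in it by its collar, which rests on the block's top. On the other side of the gauge stands a white pen box with a marker pen, not used.
- side_bottle: White plastic infusion bottle, about 45 mm thick and 111 mm high, standing loose left of the gauge. Bystander. Origin at its underside.
- side_vial: Small glass vial, 37 mm thick and 78 mm high, standing loose right of the gauge. Bystander. Origin at its underside.
Not all that is in view belongs to the job. Leave any purple look-alike of the stylus alone. What is shaped like the stylus_stand but turquoise is not meant.

How it is judged:
By the outcome, as a careful person would: the job done as asked, in the order asked, and still so for the second after the job is handed in, while the arm keeps its last pose, push and grip.
It also fails if it takes over 59 s, if anything falls off the work surface, if the arm or the gripper's body presses on something with over 40 N, if the wrist force passes 120 N, or if a joint passes its speed limit or range.

## Working session

There is one attempt and no reset: what is moved stays moved. The work goes in short steps, each a Python script; the robot and the scene stay as the last script left them, time stands still between calls to the robot, and variables do not carry over. Pictures are saved under pics/ and viewed, about 8 in all and at most 12, crops included, and the job is handed in when it is done.

```bash
mkdir -p pics; ls; python3 - <<'E'
from cell import bot
import cv2,numpy as np
for c in("top","scene"):
    im=bot.camera(c); cv2.imwrite(f"pics/{c}0.png",im[:,:,::-1])
    k=bot.calibration(c); print(c,k["mtx"].round(1).tolist(),k["extrinsics"].round(4).tolist())
    for t in["gauge","pull_handle","pointer_tip","flag_tip","button_top","zero_cap","stylus","stylus_tip","stylus_stand","side_bottle","side_vial"]:
        print(t,[(np.round(d["bbox"],1).tolist(),round(d["confidence"],2)) for d in bot.search_frame(c,t)[:3]])
k=bot.calibration("wrist");print(k)
print(bot.read_clock(),bot.read_tool_rot(),bot.read_position())
E
```

```text
pics
top [[464.1, 0.0, 316.7], [0.0, 464.1, 196.3], [0.0, 0.0, 1.0]] [[-0.0437, -0.999, -0.0006, 0.0459], [-0.9742, 0.0427, -0.2216, 0.5299], [0.2214, -0.0091, -0.9751, 1.0599], [0.0, 0.0, 0.0, 1.0]]
gauge [([305.1, 116.5, 86.7, 121.1], 0.76)]
pull_handle [([338.6, 170.1, 35.2, 29.1], 0.74)]
pointer_tip [([349.2, 172.1, 24.5, 23.7], 0.68)]
flag_tip [([333.0, 217.1, 5.8, 1.6], 0.58), ([307.0, 116.7, 87.6, 121.3], 0.27)]
button_top []
zero_cap [([346.8, 169.4, 26.2, 29.1], 0.27)]
stylus [([441.0, 221.9, 15.5, 13.3], 0.67), ([443.1, 259.7, 13.8, 7.1], 0.43)]
stylus_tip [([441.2, 260.4, 13.2, 13.6], 0.58), ([439.3, 224.0, 17.5, 14.8], 0.53)]
stylus_stand [([318.1, 256.2, 24.3, 25.6], 0.64), ([421.2, 216.1, 35.7, 30.7], 0.55), ([438.7, 222.6, 17.5, 15.1], 0.16)]
side_bottle [([217.6, 149.3, 24.8, 23.0], 0.6)]
side_vial [([411.0, 144.4, 18.2, 22.0], 0.58), ([342.2, 165.5, 31.6, 32.7], 0.49)]
scene [[468.2, 0.0, 318.3], [0.0, 468.2, 194.3], [0.0, 0.0, 1.0]] [[0.6278, -0.7784, -0.0067, -0.3225], [-0.5506, -0.4379, -0.7107, 0.3563], [0.5503, 0.4498, -0.7035, 1.1285], [0.0, 0.0, 0.0, 1.0]]
gau
[... 461 characters left out ...]
ide_bottle [([279.0, 138.9, 13.7, 31.1], 0.65)]
side_vial [([406.4, 212.7, 10.8, 26.8], 0.49)]
{'mtx': array([[309.70691629,   0.        , 318.51606031],
       [  0.        , 309.70691629, 199.45188854],
       [  0.        ,   0.        ,   1.        ]]), 'hand_eye': array([[ 9.99999885e-01, -3.24132416e-04,  3.53304607e-04,
        -5.28305980e-04],
       [-4.34235212e-04, -2.99832710e-01,  9.53991697e-01,
        -1.43131700e-01],
       [-2.03287356e-04, -9.53991741e-01, -2.99832816e-01,
         7.75890411e-02],
       [ 0.00000000e+00,  0.00000000e+00,  0.00000000e+00,
         1.00000000e+00]])}
1.2 [-0.59358489  0.59359837  0.38425116 -0.38425121] [0.2251661  0.50181531 0.23128041]
```

View pics/top0.png

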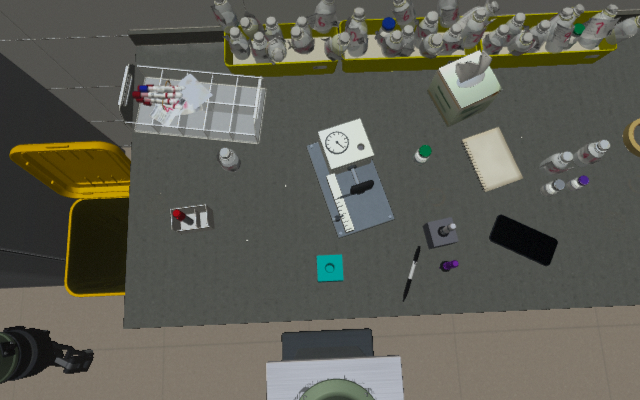

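View pics/scene0.png

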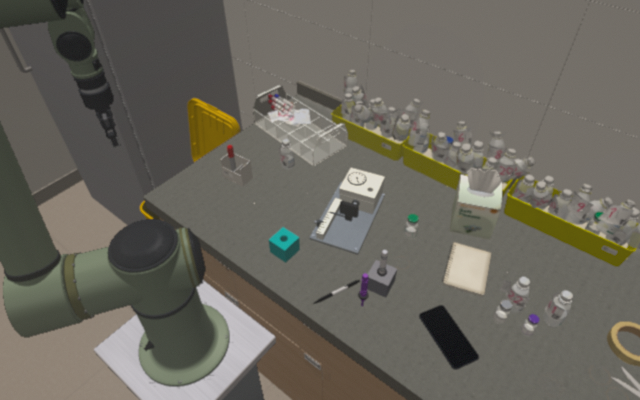

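Top view: gauge at about (350,180), with its button near (361,147) and handle near (360,187). The grey stand with the real stylus is at (440,232), and the purple look-alike is close by at (449,266). The bottle is at (229,160) and the vial at (424,155). Next I'll locate these roughly and look with the wrist camera.

```bash
cat > h.py <<'E'
from cell import bot
import cv2,numpy as np
from scipy.spatial.transform import Rotation as Ro
from scipy.optimize import least_squares
def rot(a):  # tool down, jaw axis x at world yaw a
    return np.array([[np.cos(a),0,-np.sin(a)],[np.sin(a),0,np.cos(a)],[0,-1,0]])
def quat(R): q=Ro.from_matrix(R).as_quat(); return [q[3],q[0],q[1],q[2]]
def q2R(q): return Ro.from_quat([q[1],q[2],q[3],q[0]]).as_matrix()
class Cam:
    def __init__(s,name,p=None,q=None):
        k=bot.calibration(name); s.K=np.array(k["mtx"]); s.fe=name=="wrist"
        if s.fe:
            T=np.eye(4); T[:3,:3]=q2R(q); T[:3,3]=p; s.E=np.linalg.inv(T@k["hand_eye"])
        else: s.E=np.array(k["extrinsics"])
    def proj(s,P):
        c=np.atleast_2d(P)@s.E[:3,:3].T+s.E[:3,3]
        if s.fe:
            r=np.hypot(c[:,0],c[:,1])+1e-12; th=np.arctan2(r,c[:,2]); u=c[:,:2]/r[:,None]*th[:,None]
        else: u=c[:,:2]/c[:,2:]
        return u*s.K[0,0]+s.K[:2,2]
    def at(s,px,z):
        u=(np.array(px,float)-s.K[:2,2])/s.K[0,0]
        if s.fe:
            th=np.hypot(*u); d=np.r_[u/th*np.sin(th),np.cos(th)]
        else: d=np.r_[u,1]
        d=s.E[:3,:3].T@d; o=-s.E[:3,:3].T@s.E[:3,3]
        return o+d*(z-o[2])/d[2]
def shot(name):
    p=np.array(bot.read_position());q=np.array(bot.read_tool_rot())
    im=bot.camera("wrist"); cv2.imwrite(f"pics/{name}.png",im[:,:,::-1]); np.savez(f"pics/{name}.npz",p=p,q=q)
    return Cam("wrist",p,q)
def load(name): d=np.load(f"pics/{name}.npz"); return Cam("wrist",d["p"],d["q"])
E
python3 - <<'E'
from h import *
c=Cam("top")
for n,px,z in[("btn",(361,147),.07),("handle",(362,187),.098),("h1",(319,131),.08),("h2",(362,120),.08),("h3",(374,157),.08),("p1",(393,219),.01),("p2",(343,236),.01),("flag",(337,217),.04),("stand",(440,232),.055),("stylustop",(451,227),.14),("purpletop",(455,264),.1),("bottle",(227,156),.08),("vial",(425,152),.078)]:
    print(n,c.at(px,z).round(3))
print(q2R(bot.read_tool_rot()).round(2).tolist())
E
```

```text
btn [ 0.648 -0.091  0.07 ]
handle [ 0.54  -0.084  0.098]
h1 [0.69 0.01 0.08]
h2 [ 0.714 -0.097  0.08 ]
h3 [ 0.618 -0.12   0.08 ]
p1 [ 0.476 -0.165  0.01 ]
p2 [ 0.439 -0.038  0.01 ]
flag [ 0.482 -0.025  0.04 ]
stand [ 0.433 -0.267  0.055]
stylustop [ 0.431 -0.269  0.14 ]
purpletop [ 0.353 -0.281  0.1  ]
bottle [0.636 0.235 0.08 ]
vial [ 0.626 -0.244  0.078]
[[0.41, 0.0, -0.91], [0.91, -0.0, 0.41], [-0.0, -1.0, -0.0]]
```

```bash
python3 - <<'E'
from h import *
bot.move_pose([.56,-.08,.25],quat(rot(.22))); c=shot("g1")
for t in["zero_cap","button_top","flag_tip","pointer_tip","pull_handle"]: print(t,[(np.round(d["bbox"],1).tolist(),round(d["confidence"],2)) for d in bot.search_frame("wrist",t)[:3]])
bot.move_pose([.43,-.25,.27],quat(rot(np.pi/2))); c=shot("s1")
for t in["stylus","stylus_stand","stylus_tip"]: print(t,[(np.round(d["bbox"],1).tolist(),round(d["confidence"],2)) for d in bot.search_frame("wrist",t)[:3]])
print(bot.read_clock())
E
```

```text
zero_cap [([326.3, 274.1, 28.8, 51.3], 0.73), ([229.8, 93.7, 229.5, 133.7], 0.54), ([386.2, 201.1, 9.1, 8.7], 0.51)]
button_top [([383.8, 198.3, 14.3, 10.3], 0.66)]
flag_tip [([255.4, 103.8, 15.6, 19.4], 0.5)]
pointer_tip [([297.3, 130.4, 60.4, 82.5], 0.72)]
pull_handle [([294.0, 124.1, 63.1, 86.9], 0.76)]
stylus [([284.2, 95.5, 26.4, 21.2], 0.93), ([285.7, 159.9, 23.1, 38.2], 0.84)]
stylus_stand [([271.0, 138.3, 57.8, 64.0], 0.64), ([469.4, 93.7, 58.3, 51.7], 0.64), ([286.4, 159.6, 23.3, 38.0], 0.56)]
stylus_tip [([283.9, 165.0, 21.6, 34.2], 0.71), ([425.2, 237.8, 44.4, 36.3], 0.69), ([284.4, 94.4, 26.1, 21.4], 0.57)]
5.6333
```

View pics/g1.png

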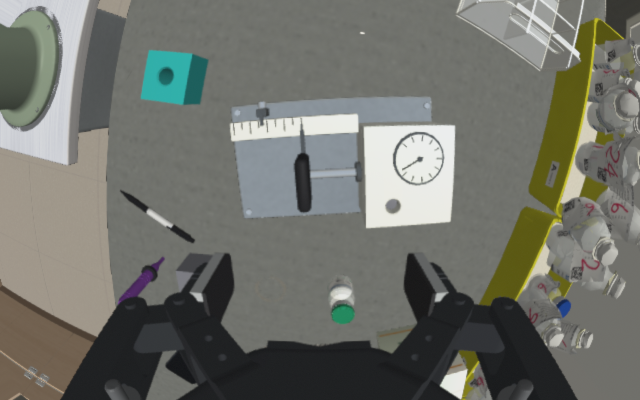

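View pics/s1.png

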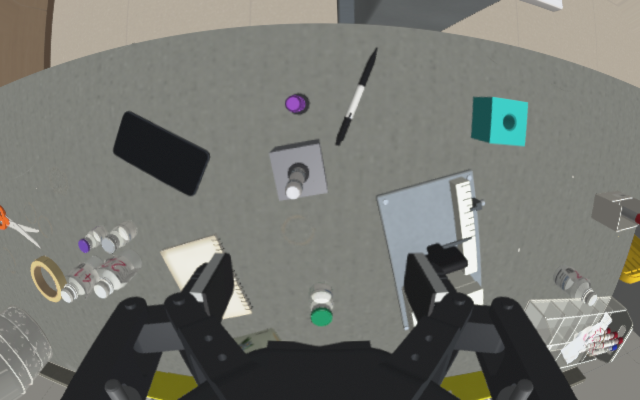

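g1: housing top at about (362-455, 125-225), button at (393,206), paddle at (304,182), flag finger near (263,118). s1: stylus top at about (293,190), stand at about (299,170), purple look-alike at (296,103). Next, enlarged crops so I can measure precisely.

```bash
python3 - <<'E'
import cv2
a=cv2.imread("pics/g1.png")[90:236,225:465]; cv2.imwrite("pics/g1c.png",cv2.resize(a,None,fx=3.3333,fy=3.3333,interpolation=cv2.INTER_CUBIC))
b=cv2.imread("pics/s1.png")[130:210,255:345]; cv2.imwrite("pics/s1c.png",cv2.resize(b,None,fx=5,fy=5,interpolation=cv2.INTER_CUBIC))
E
```

```text
(no output)
```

View pics/g1c.png

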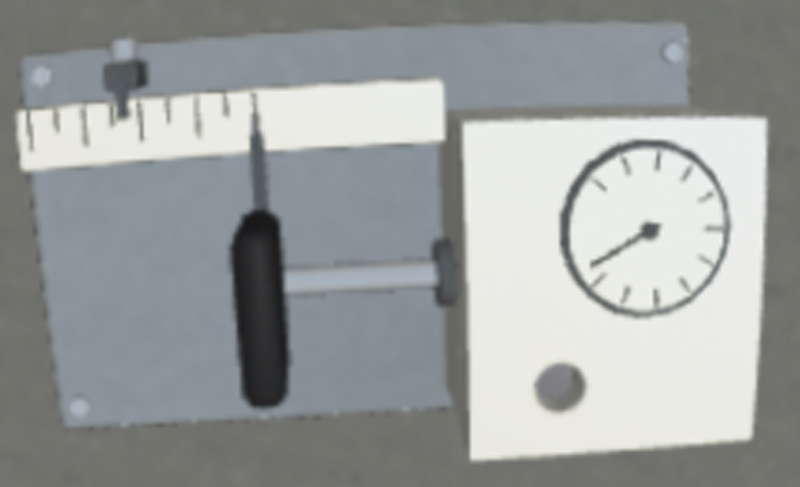

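View pics/s1c.png

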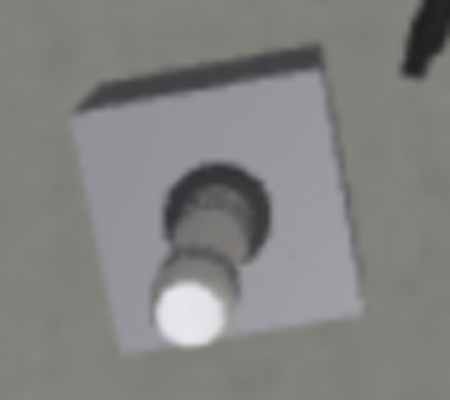

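```bash
cat > fit.py <<'E'
from h import *
g=load("g1"); U=lambda x,y:np.array([(x+.5)*.3-.5+225,(y+.5)*.3-.5+90])
pts=[((-50,55,80),(462,122)),((50,55,80),(767,118)),((50,-55,80),(752,437)),((-50,-55,80),(470,460)),((-50,67,36),(443,80)),((-200,67,36),(17,113)),((-200,45,36),(22,171)),((-50,45,36),(444,139))]
P=np.array([p[0] for p in pts])/1e3; px=np.array([U(*p[1]) for p in pts])
W=lambda v,P:np.c_[P[:,:2]@np.array([[np.cos(v[2]),np.sin(v[2])],[-np.sin(v[2]),np.cos(v[2])]])+v[:2],P[:,2]]
f=lambda v:(g.proj(W(v,P))-px).ravel()
r=least_squares(f,[.65,-.06,.22]); v=r.x; print("gauge",v.round(4),"res px",r.fun.round(1))
inv=lambda p:np.r_[np.array([[np.cos(v[2]),np.sin(v[2])],[-np.sin(v[2]),np.cos(v[2])]])@(p[:2]-v[:2]),p[2]]
for n,xy,z in[("ptr",(256,100),.04),("flag",(123,117),.04),("btn",(559,387),.08),("paddle L",(262,213),.098),("paddle R",(264,405),.09)]+[(f"l{i}",(x,100),.036) for i,x in enumerate([254,227,198,170,141,112,85,57,30])]:
    w=g.at(U(*xy),z);print(n,w.round(4),(inv(w)*1e3).round(1))
s=load("s1");V=lambda x,y:np.array([(x+.5)/5-.5+255,(y+.5)/5-.5+130])
for n,xy,z in[("top",(190,314),.14),("c1",(75,115),.055),("c2",(322,68),.055),("c3",(362,313),.055),("c4",(122,352),.055),("hole",(217,214),.061)]:print(n,s.at(V(*xy),z).round(4))
np.save("gauge.npy",v)
E
python3 fit.py
```

```text
gauge [ 0.6553 -0.0524  0.283 ] res px [ 0.3  0.  -0.4 -0.3 -0.3  0.2  0.3 -0.3  0.1 -0.3 -0.6 -0.5 -0.2  0.4
  0.6  0.9]
ptr [ 0.5278 -0.0235  0.04  ] [-114.4   63.4   40. ]
flag [ 0.4841 -0.0384  0.04  ] [-160.5   61.3   40. ]
btn [ 0.6445 -0.0886  0.08  ] [-20.5 -31.7  80. ]
paddle L [ 0.5388 -0.0518  0.098 ] [-111.7   33.2   98. ]
paddle R [ 0.5518 -0.112   0.09  ] [-116.   -28.2   90. ]
l0 [ 0.5269 -0.0239  0.036 ] [-115.3   63.3   36. ]
l1 [ 0.5179 -0.0258  0.036 ] [-124.6   64.    36. ]
l2 [ 0.508  -0.0278  0.036 ] [-134.6   64.7   36. ]
l3 [ 0.4985 -0.0298  0.036 ] [-144.3   65.6   36. ]
l4 [ 0.4885 -0.0317  0.036 ] [-154.4   66.4   36. ]
l5 [ 0.4785 -0.0337  0.036 ] [-164.6   67.4   36. ]
l6 [ 0.469  -0.0355  0.036 ] [-174.2   68.3   36. ]
l7 [ 0.459  -0.0373  0.036 ] [-184.3   69.4   36. ]
l8 [ 0.4493 -0.039   0.036 ] [-194.1   70.4   36. ]
top [ 0.4315 -0.2737  0.14  ]
c1 [ 0.4074 -0.3072  0.055 ]
c2 [ 0.3968 -0.2492  0.055 ]
c3 [ 0.456  -0.2396  0.055 ]
c4 [ 0.4658 -0.298   0.055 ]
hole [ 0.4302 -0.2737  0.061 ]
```

The gauge fit is within 1 px, the flag is at about 45-46 mm, and the stand and stylus agree. Now I'll grasp the stylus and hover over the button.

```bash
python3 - <<'E'
from h import *
R=quat(rot(np.pi/2)); x,y=.4315,-.2737
bot.set_gripper(.6)
bot.move_pose([x,y,.2],R)
bot.move_linear([x,y,.081],speed=.12)
print(bot.read_position(),bot.read_ft_force())
bot.set_gripper(0,grasp_force=60); print("w",bot.read_gripper_width(),bot.read_ft_force())
bot.move_linear([x,y,.235],speed=.12)
bot.move_linear([.6445,-.0886,.235],speed=.2)
bot.move_linear([.6445,-.0886,.170],speed=.15)
bot.wait(.2); c=shot("b1"); p=bot.read_position(); print(p,bot.read_ft_force(),bot.read_gripper_width(),bot.read_clock())
print("exp tip",c.proj([p[0],p[1],p[2]-.071]),"collar",c.proj([p[0],p[1],p[2]-.026]),"hole",c.proj([.6445,-.0886,.08]))
im=cv2.imread("pics/b1.png")[130:330,200:440]; cv2.imwrite("pics/b1c.png",cv2.resize(im,None,fx=3,fy=3,interpolation=cv2.INTER_CUBIC))
E
```

```text
[ 0.43211625 -0.27414321  0.08183482] [-0.5466138   0.1196266   0.65658438]
w 0.17131757183804544 [-0.25562216  0.139445    5.40660376]
[ 0.64522133 -0.08883617  0.17126565] [ 0.08150876  0.19385161 -1.08686777] 0.173875845682371 11.85
exp tip [[318.66773682 212.42815168]] collar [[318.706667   238.04698891]] hole [[318.95064313 202.87954575]]
```

View pics/b1c.png

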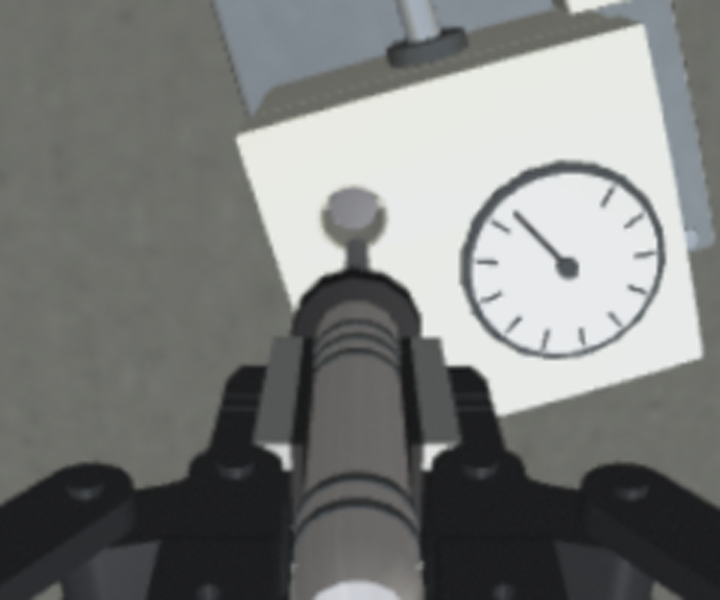

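b1: the stylus is held straight, with its tip at about (319,210) and the hole at (318,202). That matches the prediction to within about 1 mm. Pressing now.

```bash
python3 - <<'E'
from h import *
x,y=.6437,-.0893
bot.move_linear([x,y,.170],speed=.1)
bot.move_linear([x,y,.150],speed=.08)
print(bot.read_position(),bot.read_ft_force())
hit=bot.move_linear([x,y,.126],speed=.015,until_force=14)
print(hit,bot.read_position(),bot.read_ft_force(),bot.read_gripper_width(),bot.read_clock())
bot.wait(.3); print(bot.read_position(),bot.read_ft_force())
shot("b2")
im=cv2.imread("pics/b2.png")[130:330,200:440]; cv2.imwrite("pics/b2c.png",cv2.resize(im,None,fx=3,fy=3,interpolation=cv2.INTER_CUBIC))
E
```

```text
[ 0.64311095 -0.08912308  0.14916056] [ 0.35557557  0.27871008 -0.51678768]
True [ 0.64409135 -0.08935984  0.13548378] [-1.48087938  0.45803097  5.87289399] 0.16588969365139983 13.5417
[ 0.64405553 -0.08934615  0.13550146] [-1.41993226  0.99857119  6.01619199]
```

View pics/b2c.png

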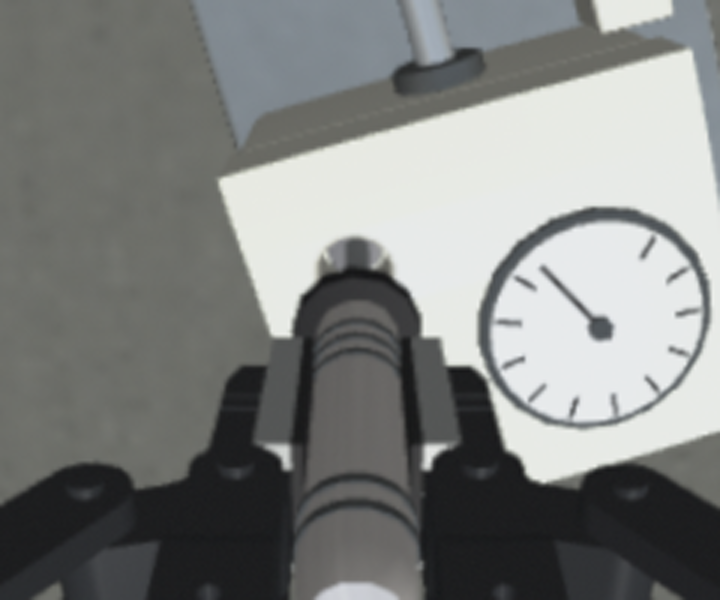

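```bash
python3 - <<'E'
from h import *
x,y=.6437,-.0893
hit=bot.move_linear([x,y,.126],speed=.01,until_force=8)
print(hit,bot.read_position(),bot.read_ft_force(),bot.read_clock())
bot.wait(.3); p=bot.read_position(); print(p,bot.read_ft_force())
bot.move_linear([x,y,.170],speed=.1)
bot.move_linear([x,y,.235],speed=.15)
x,y=.4315,-.2737
bot.move_linear([x,y,.235],speed=.2)
bot.move_linear([x,y,.150],speed=.12)
bot.wait(.2); c=shot("r1"); p=bot.read_position(); print(p,bot.read_ft_force(),bot.read_clock())
print("exp hole crop",(c.proj([x,y,.055])-[200,130])*3,"tip",(c.proj([p[0],p[1],p[2]-.072])-[200,130])*3)
im=cv2.imread("pics/r1.png")[130:330,200:440]; cv2.imwrite("pics/r1c.png",cv2.resize(im,None,fx=3,fy=3,interpolation=cv2.INTER_CUBIC))
E
```

```text
True [ 0.64409918 -0.08931645  0.13547443] [-2.51483762 -0.37477431  7.41450828] 14.25
[ 0.64407211 -0.08935402  0.1354705 ] [-1.0527856   0.48419556  7.00314365]
[ 0.4318721  -0.27400625  0.15067167] [ 0.45875193 -0.25253173 -0.46468026] 18.3083
exp hole crop [[357.38988239 215.15534436]] tip [[356.28459488 246.31038369]]
```

View pics/r1c.png

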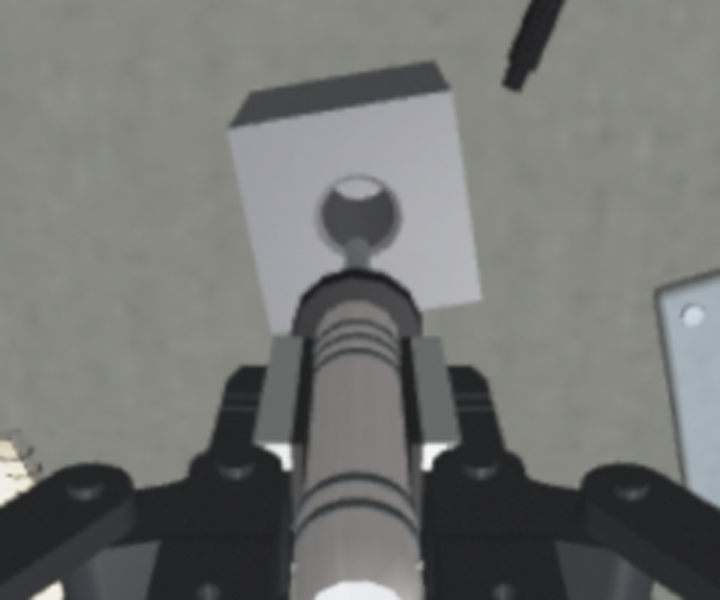

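The button bottomed out: z held at 0.1355 under extra force. The hole is at (358,215) in the crop, right where predicted, so I'll seat the stylus.

```bash
python3 - <<'E'
from h import *
x,y=.4315,-.2737
bot.move_linear([x,y,.092],speed=.08)
hit=bot.move_linear([x,y,.0790],speed=.02,until_force=6)
print(hit,bot.read_position(),bot.read_ft_force())
bot.set_gripper(.6); bot.wait(.2)
bot.move_linear([x,y,.27],speed=.15)
c=shot("r2");print(bot.read_clock(),bot.read_ft_force())
for n,P in[("top",[x,y,.14]),("collar",[x,y,.061])]: print(n,((c.proj(P)-[255,130])*5).round())
im=cv2.imread("pics/r2.png")[130:230,255:375]; cv2.imwrite("pics/r2c.png",cv2.resize(im,None,fx=5,fy=5,interpolation=cv2.INTER_CUBIC))
E
```

```text
True [ 0.43155724 -0.27371     0.08163624] [-0.39030095  0.37142972  4.24588422]
21.8167 [-0.43534992  0.27540048 -0.23960221]
top [[314. 309.]]
collar [[314. 215.]]
```

View pics/r2c.png

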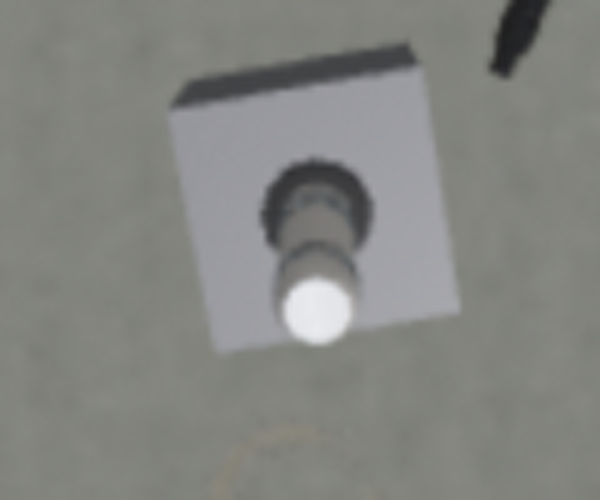

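The stylus is back: upright, collar on the block, with its top and collar at the predicted pixels. Now the handle.

```bash
python3 - <<'E'
from h import *
v=np.load("gauge.npy"); a=v[2]; ex=np.array([np.cos(a),np.sin(a),0])
G=lambda d,z:np.r_[v[:2],z]+ex*(-.115-d)
R=quat(rot(a))
bot.move_pose(G(0,.2),R)
bot.move_linear(G(0,.061),speed=.12)
print(bot.read_position(),bot.read_ft_force())
bot.set_gripper(0,grasp_force=80); print("w",bot.read_gripper_width(),bot.read_ft_force())
p0=np.array(bot.read_position()); np.save("p0.npy",p0)
bot.move_linear(G(.044,.061),speed=.05); bot.wait(.3)
p=np.array(bot.read_position()); print("pull",(p0-p)@ex, "gaugex",(p-np.r_[v[:2],0])@ex,bot.read_ft_force(),bot.read_gripper_width(),bot.read_clock())
c=shot("f1")
for t in["flag_tip","pointer_tip"]: print(t,[(np.round(d["bbox"],1).tolist(),round(d["confidence"],2)) for d in bot.search_frame("wrist",t)[:3]])
q=c.proj(np.array([G(.0455,.04)+.063*np.array([-ex[1],ex[0],0])]))[0]; print(q)
x0,y0=int(q[0])-60,max(0,int(q[1])-40);im=cv2.imread("pics/f1.png")[y0:y0+80,x0:x0+120]; print(x0,y0)
cv2.imwrite("pics/f1c.png",cv2.resize(im,None,fx=6,fy=6,interpolation=cv2.INTER_CUBIC))
E
```

```text
[ 0.54553999 -0.08476587  0.06171819] [-0.4513071   0.14678351  1.29266232]
w 0.15343766816213636 [-3.22319409  0.12411751  5.85509739]
pull 0.040819084280222226 gaugex -0.15616736671269926 [ 7.70303134  4.5240856  -0.79863181] 0.15140791050463995 26.3917
flag_tip [([298.0, 84.3, 29.8, 55.1], 0.68)]
pointer_tip [([303.5, 142.8, 178.7, 203.6], 0.91)]
[312.00407655 130.94640496]
252 90
```

View pics/f1c.png

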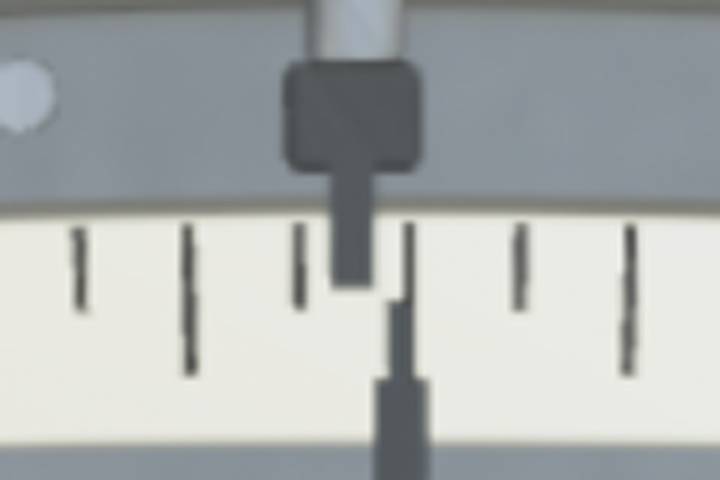

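f1: flag finger centre at x=352, pointer tip centre at x=401, with 110 px per 10 mm. The handle still needs about 4.4 mm more.

```bash
cat > m.py <<'E'
import sys
from h import *
cmd,name=float(sys.argv[1]),sys.argv[2]
v=np.load("gauge.npy"); a=v[2]; ex=np.array([np.cos(a),np.sin(a),0])
G=lambda d,z:np.r_[v[:2],z]+ex*(-.115-d)
bot.move_linear(G(cmd,.061),speed=.02); bot.wait(.5)
p0=np.load("p0.npy");p=np.array(bot.read_position()); print("pull",(p0-p)@ex,bot.read_ft_force(),bot.read_gripper_width(),bot.read_clock())
shot(name); im=cv2.imread(f"pics/{name}.png")[90:170,252:372]
z=cv2.resize(im,None,fx=6,fy=6,interpolation=cv2.INTER_CUBIC); cv2.imwrite(f"pics/{name}c.png",z)
g=cv2.cvtColor(z,cv2.COLOR_BGR2GRAY)
for r in(230,250,270,290,300,310,320,330,350,360):
    d=np.flatnonzero(g[r]<150); s=np.split(d,np.flatnonzero(np.diff(d)>2)+1); print(r,[(int(k[0]),int(k[-1]),(k[0]+k[-1])/2) for k in s if len(k)>3 and 250<k[0]<500])
E
python3 m.py .0486 f2
```

```text
pull 0.04526701676031184 [ 8.24567891  5.28212968 -1.39135369] 0.15238385849605673 27.425
230 [(342, 354, np.float64(348.0)), (383, 421, np.float64(402.0)), (455, 464, np.float64(459.5))]
250 [(342, 353, np.float64(347.5)), (383, 421, np.float64(402.0)), (455, 463, np.float64(459.0))]
270 [(342, 353, np.float64(347.5)), (383, 421, np.float64(402.0)), (455, 463, np.float64(459.0))]
290 [(342, 353, np.float64(347.5)), (455, 463, np.float64(459.0))]
300 [(342, 353, np.float64(347.5)), (455, 463, np.float64(459.0))]
310 [(389, 411, np.float64(400.0)), (455, 463, np.float64(459.0))]
320 [(389, 411, np.float64(400.0)), (455, 464, np.float64(459.5))]
330 [(389, 411, np.float64(400.0)), (453, 464, np.float64(458.5))]
350 [(389, 411, np.float64(400.0)), (453, 464, np.float64(458.5))]
360 [(389, 411, np.float64(400.0)), (453, 464, np.float64(458.5))]
```

View pics/f2c.png

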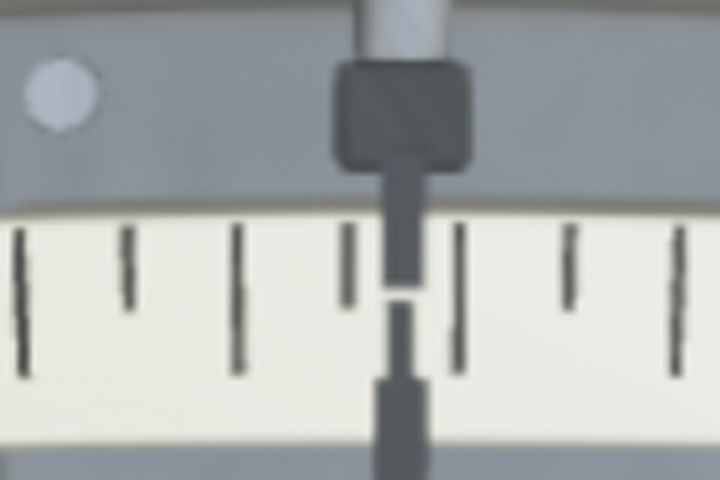

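f2: the pointer is level with the flag finger, with centres at 400 and 402 px, so about 0.2 mm apart. I'll make a last check for steadiness and bystanders, then hand in.

```bash
python3 - <<'E'
from h import *
bot.camera("top")
for t in["side_bottle","side_vial","stylus"]: print(t,[(np.round(d["bbox"],1).tolist(),round(d["confidence"],2)) for d in bot.search_frame("top",t)[:2]])
print(bot.read_position(),np.abs(bot.read_joint_vel()).max(),bot.read_gripper_width(),bot.read_clock())
bot.close_job()
E
```

```text
side_bottle [([217.6, 147.5, 22.4, 24.9], 0.61)]
side_vial []
stylus [([443.5, 259.9, 15.1, 12.1], 0.46), ([442.5, 221.3, 13.2, 15.6], 0.45)]
[ 0.50117219 -0.09745282  0.06169164] 0.002071679059061186 0.15475057395313344 27.675
the job is handed in; nothing more can be done
```

The daily check is done and handed in at 27.7 s on the robot's clock, with the gripper still holding the handle level with the set flag.

- **Zero button:** I pressed it with the stylus tip while the handle was at rest. The tip ended about 6.3 mm below the button's rest height. Extra push, to about 7 N, moved it no further, so it was fully down.
- **Stylus:** It is back in its stand. The last wrist picture showed it upright with the collar on the block, at the predicted pixels.
- **Handle:** It is pulled out about 45.3 mm. The pointer and the set flag are within about 0.2 mm of each other in the wrist picture, and the arm was practically still when I handed in.
- **Bystanders:** The network found the bottle in its original place in the last top picture. It did not report the vial there, so its position is not confirmed. I did not view that picture, and the planned path stayed well clear of the vial.

No check disagreed. The set flag was not touched.

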